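Press a souvenir badge, then hold the index pin out of the die plate

ROBOT

A 7-joint arm with a two-finger parallel gripper is mounted at the origin on the work surface. World frame = base frame: x ahead of the robot, y to its left, z up, the work surface at z = 0. Lengths are in m, angles in rad, forces in N, time in s.
With the tool pointing down it reaches from about 0.425 to 0.95 m from the base axis. Payload 16.7 kg.
Tool frame: the origin (TCP) lies on the mounting face of the last link; the fingertips stand 199 mm ahead of it and the grasp point (between the pads) lies 180 mm ahead of it (manip.finger_overhang is the z of the fingertips in the tool frame, in m); z points along the fingers, y is the direction in which the jaws open and shut (so a half turn about z gives the same grasp; the last joint's range is limited). The gripper opens to 94 mm and grips with 3 to 60 N. Pads are 16 mm wide; open, the fingers measure 119 mm over their backs; the gripper's body (75 mm by 177 mm) begins 78 mm behind the grasp point.
Start: joints at [-1.492, 0.426, 0.074, 1.606, -0.034, 1.111, -0.067], TCP at [0.153, 0.657, 0.405] pointing down, gripper open.
Joint ranges: [-2.85, 2.85], [-0.5, 2.14], [-1.23, 1.37], [0.21, 2.46], [-1.02, 4.16], [0.16, 2.05], [-2.73, 2.73]. Speed limits (rad/s): [1.89, 1.89, 2.39, 2.39, 3.01, 3.01, 3.01].

INTERFACE

Orientations are given as a unit quaternion [x, y, z, w].
In Python, from workcell import manip, cams, status gives the robot as it stands. Calls block until the motion is done:
- manip.reach(position, orientation): joint-space move of the TCP to a pose.
- manip.move_l(position, ori=None, velocity=0.15, f_stop=None): straight line of the TCP; ori=None keeps the orientation; velocity is the mean speed in m/s. With f_stop (N) it stops when the force on the tool has changed by that much, and returns True; else False.
- manip.move_j(angles): joint-space move.
- manip.gripper_to(opening, squeeze=None): opening from 0.0 (shut) to 1.0 (fully open); squeeze is the grip in N (None keeps the last); returns when the fingers have stopped.
- manip.pause(seconds).
- manip.inverse_kinematics(position, orientation): joint angles nearest the present ones, or None.
- cams.grab_frame(name): name is "scene" or "top"; returns the picture (420x560x3 uint8, red, green, blue); there is no depth.
- cams.get_calibration(name): a dict with "fx", "fy", "cx", "cy" (pixels), "k1" (the pictures are not rectified: a ray, as slopes to the right and down, at radius r is drawn at 1 + k1 r^2 times it, then the intrinsics apply), "cam_to_world" (4x4, takes a point from camera to world coordinates). Camera axes: x right, y up, looking along -z (the intrinsics and any distortion apply to the point x, -y, -z); pixel columns grow to the right and rows downward; lengths in m; the calibration is good to about 2 mm. A picture is of the moment at which its call begins. get_calibration takes no time and is no camera call.
A pose or a line that the arm cannot do raises manip.Unreachable and nothing moves.
- manip.job_done(): hands the job in, once; it reports no verdict.
Trained networks look in the newest picture that a camera, given by its name, has taken for a name from the list of things; names that differ only in an ending like _2 or _b are one class to them, and where a whole thing is asked for, a point or a joint stands for the part that bears it (a point fixed in the world has none). Each returns a list of dicts, best first, with "score" (0 to 1); they miss things now and then, are a little off and sometimes report something else, mostly with a low value. They report only what shows in the picture. A call takes as long as a camera call.
- cams.find_in(target, camera): "pixel" ([row, column] in pixels, amid what is visible of it).
- cams.mark_of(target, camera): "pixel" ([row, column] in pixels: a listed point, or the origin of a listed thing).
Readings, each from a call of its own:
- status.get_time(): time.
- status.get_joint_pos(): joint angles.
- status.get_dq(): joint speeds.
- status.get_tau(): joint torques, N m.
- status.get_tcp_pos(): TCP position.
- status.get_tcp_rot(): TCP orientation.
- status.get_force(): force on the tool from outside, world axes, zero at the start.
- status.get_ft_torque(): the same for the moment, N m.
- status.get_finger_gap(): opening from 0.0 (shut) to 1.0 (fully open).
Only numpy, scipy, OpenCV 4.12 (cv2) and the standard library are available. Lean on these libraries where they do the work, as an engineer would, in place of code of your own. Each camera call takes 0.05 s, during which the arm holds its last target. There are 200 camera calls.

TASK

Make the first pressing on the badge press: swing the press handle all the way down to its stop and let it come right back up to rest. Then take the knob of the index pin beside the round die plate, pull it straight up as far as it goes and keep holding it there so that I can turn the plate to the second die: finish while still holding the pin up. Leave turning the plate to me, and do not disturb the things around the press.

Things in the scene. Friction and masses are not known exactly. Their poses are not given: they have to be found in the camera images.
- press: hand badge press, grey cast C-frame 215 mm high, fixed to the table. Origin on the table under the pivot of the round die plate; x points back from the pivot to the column, y to the operator's left, z up. Ram at x +65 mm; handle on the right (y -60 mm), index pin on the left (x 0, y +103 mm); the head between them: 60 mm wide, x +30 to +175, z 157 to 215 mm
- handle (a joint): swing of the press handle, rad: 0 = at rest, up, leaning 50 degrees above level towards the operator (press -x); grows as the ball end swings forward and down about a level axis along press y; 1.2 = lower stop, handle 19 degrees below level. A spring brings it back to 0 when let go; at the ball it takes about 4 N to start and 12 N to hold it at the stop
- handle_ball (a point): centre of the black ball, 35 mm across, at the free end of the handle, 170 mm from the handle's axis; the rod below it is 13 mm thick. At rest 320 mm above the table, at the lower stop 135 mm; nothing else within 25 mm of it all the way
- handle_hinge (a point): point on the handle's turning axis in the plane in which the handle swings, 190 mm above the table (the axis runs along press y)
- index_pin (a joint): travel of the sprung index pin, m: 0 = seated, its 8 mm steel pin standing 8 mm deep in a hole in the die plate; grows as the knob is pulled straight up; 0.012 = fully back at its stop, pin 4 mm clear of the plate. It does not stay up by itself: the spring needs about 4 N to start and 10 N to hold at the stop, and drops it back when released
- pin_knob (a point): centre (half-way up) of the round black knob of the index pin, 29 mm across and 22 mm high, axis upright; 101 mm above the table when seated. Below it only a 17 mm thick sleeve down to the 34 x 56 mm bracket arm, whose top is 33 mm below the knob's centre; free on all sides
- die_plate (a joint): turn of the round steel die plate (230 mm across, top 40 mm above the table, two 72 mm dies on it, up to 63 mm) about its upright pivot, rad: 0 = first die under the ram. The seated pin locks it; with the pin out it can be turned by hand
- tray_mid (a point): middle, half-way up, of a loose open grey parts tray with badge parts in it, 115 x 85 x 28 mm
- vase_mid (a point): middle, half-way up, of a loose small porcelain vase, 62 mm across, 92 mm high
- badges_mid (a point): middle, half-way up, of a loose stack of finished round badges, 58 mm across, 30 mm high

How it is judged:
On the way, in this order (a step that is already met when the one before it is completed fails the run):
1. the handle is swung down to its stop, the pin still seated (value of joint handle above 1.14 rad and value of joint index_pin below 0.002 m), for 0.1 s.
2. the handle is back up at rest and let go, the pin still seated (value of joint handle below 0.06 rad and contact force between anything else and handle below 0.2 N and value of joint index_pin below 0.002 m), for 0.2 s.
At the end, for the whole second after the job is handed in: the fingers hold the index pin up, at least 10.2 mm of its 12 mm travel (clear of its hole by 2 mm or more), through the last second; the handle is up at rest (under 0.06 rad) and untouched; the die plate has not been turned (within 0.05 rad) (value of joint index_pin above 0.0102 m and contact force between the fingers and index_pin above 3 N and value of joint handle below 0.06 rad and contact force between anything else and handle below 0.2 N and value of joint die_plate between -0.05 and 0.05 rad); the arm keeps its last pose, push and grip.
It fails at once if the die plate is turned (value of joint die_plate above 0.05 rad or value of joint die_plate below -0.05 rad).
It fails at once if a thing beside the press is moved or tipped (distance of any of tray_mid, vase_mid, badges_mid from where it was at the start of the episode above 0.02 m or angle between vase_mid's own z axis and vertical above 0.4 rad).
It also fails if it takes over 54 s, if anything falls off the work surface, if the arm or the gripper's body presses on something with over 40 N, if the wrist force passes 120 N, or if a joint passes its speed limit or range.

## Working session

There is one attempt and no reset: what is moved stays moved. The work goes in short steps, each a Python script; the robot and the scene stay as the last script left them, time stands still between calls to the robot, and variables do not carry over. Pictures are saved under pics/ and viewed, about 8 in all and at most 12, crops included, and the job is handed in when it is done.

```bash
mkdir -p pics; ls; cat > h.py <<'E'
import numpy as np, cv2
from scipy.spatial.transform import Rotation as R
from workcell import manip, cams, status
def ray(cam,px):
    c=cams.get_calibration(cam); r,q=px
    d=np.array([(q-c["cx"])/c["fx"],(r-c["cy"])/c["fy"]]); u=d.copy()
    for _ in range(30): u=d/(1+c["k1"]*(u@u))
    T=np.array(c["cam_to_world"]); v=T[:3,:3]@np.array([u[0],-u[1],-1]); return T[:3,3],v/np.linalg.norm(v)
def atz(cam,px,z):
    o,v=ray(cam,px); return o+v*(z-o[2])/v[2]
def tri(rs):
    A=sum(np.eye(3)-np.outer(v,v) for o,v in rs); b=sum((np.eye(3)-np.outer(v,v))@o for o,v in rs); return np.linalg.solve(A,b)
def proj(cam,p):
    c=cams.get_calibration(cam);T=np.array(c["cam_to_world"]);q=T[:3,:3].T@(np.array(p)-T[:3,3]);u=np.array([q[0],-q[1]])/-q[2];u=u*(1+c["k1"]*(u@u));return [c["fy"]*u[1]+c["cy"],c["fx"]*u[0]+c["cx"]]
E
python3 - <<'E'
from h import *
np.set_printoptions(precision=4,suppress=True)
Z=dict(press=0,handle_ball=.32,handle_hinge=.19,pin_knob=.101,tray_mid=.014,vase_mid=.046,badges_mid=.015)
for c in("scene","top"):
    im=cams.grab_frame(c); cv2.imwrite(f"pics/{c}0.png",im[:,:,::-1]); print(c,np.array(cams.get_calibration(c)["cam_to_world"])[:3,3])
P={}
for n in Z:
    for c in("scene","top"):
        m=cams.mark_of(n,c)[:2]
        for k in m: print(n,c,k["score"],np.round(k["pixel"],1),atz(c,k["pixel"],Z[n]))
        if m: P.setdefault(n,[]).append(ray(c,m[0]["pixel"]))
    if len(P.get(n,[]))==2: print(n,"TRI",tri(P[n]))
print(status.get_time(),status.get_tcp_rot())
E
```

```text
pics
scene [ 1.0268 -0.3907  1.1987]
top [0.465  0.0525 1.3716]
press scene 0.8 [233.3 278.8] [0.5706 0.1068 0.    ]
press scene 0.15 [202.1 376.6] [0.7021 0.3798 0.    ]
press top 0.97 [227.9 257.4] [0.5577 0.1172 0.    ]
press TRI [ 0.5597  0.1186 -0.0286]
handle_ball scene 0.64 [155.9 245.7] [0.5009 0.0657 0.32  ]
handle_ball top 0.68 [240.3 279.2] [0.5098 0.0591 0.32  ]
handle_ball TRI [0.5091 0.0588 0.3335]
handle_hinge scene 0.68 [222.4 267.8] [0.6038 0.031  0.19  ]
handle_hinge top 0.68 [202.5 290.2] [0.6002 0.0323 0.19  ]
handle_hinge TRI [0.6012 0.0327 0.1847]
pin_knob scene 0.64 [200.  312.5] [0.6029 0.2002 0.101 ]
pin_knob top 0.64 [210.6 219.8] [0.596  0.2032 0.101 ]
pin_knob top 0.49 [200.1 290.1] [0.6162 0.0308 0.101 ]
pin_knob TRI [0.5979 0.2054 0.0897]
tray_mid scene 0.55 [268.7 191.7] [ 0.4862 -0.136   0.014 ]
tray_mid top 0.92 [252.1 356.4] [ 0.4858 -0.1376  0.014 ]
tray_mid top 0.64 [245.  279.5] [0.5107 0.0606 0.014 ]
tray_mid TRI [ 0.4862 -0.1368  0.0151]
vase_mid scene 0.61 [201.8 371.4] [0.7034 0.3407 0.046 ]
vase_mid top 0.88 [167.9 171.2] [0.7167 0.3345 0.046 ]
vase_mid TRI [0.711  0.3281 0.0688]
badges_mid scene 0.55 [180.5 265.1] [0.4247 0.2002 0.015 ]
badges_mid scene 0.5 [270.  190.2] [ 0.4867 -0.1414  0.015 ]
badges_mid top 0.85 [280.7 222.9] [0.423  0.2092 0.015 ]
badges_mid TRI [0.4208 0.2082 0.0039]
0.8 [ 0.1142  0.9935 -0.     -0.    ]
```

View pics/scene0.png

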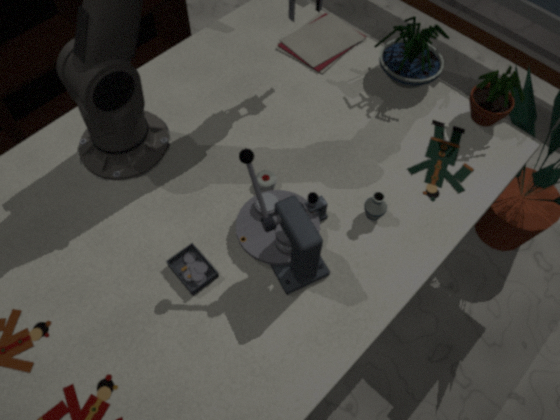

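View pics/top0.png

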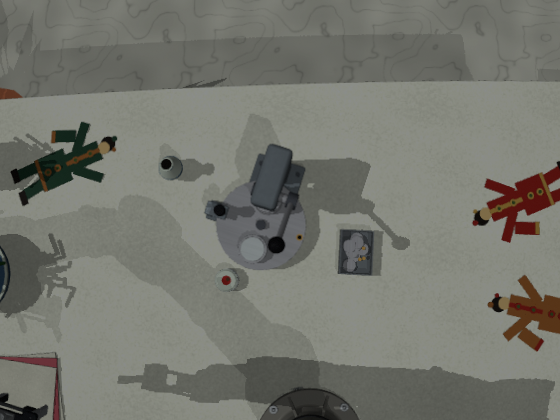

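The pictures show the ball at about (156,247) in scene and (245,277) in top. The knob is at (200,313) and (210,220), so the network's ball mark in top is a few pixels off. I'll refine both with dark-blob centroids and a press pose fit.

```bash
python3 - <<'E'
from h import *
from scipy.optimize import least_squares
np.set_printoptions(precision=4,suppress=True)
G={}
tiles=[]
for n,c,p in [("ball","scene",(156,247)),("ball","top",(245,277)),("knob","scene",(199,313)),("knob","top",(210,220))]:
    im=cv2.imread(f"pics/{c}0.png"); g=im.max(2); w=11; r,q=p
    s=g[r-w:r+w+1,q-w:q+w+1]; m=(s<36).astype(np.uint8)
    m=cv2.morphologyEx(m,cv2.MORPH_OPEN,np.ones((3,3)))
    k,l,st,ce=cv2.connectedComponentsWithStats(m); i=1+np.argmax(st[1:,4]); G[n,c]=np.array([r-w+ce[i][1],q-w+ce[i][0]]); print(n,c,G[n,c],st[i])
    t=cv2.resize(im[r-30:r+31,q-30:q+31],(300,300),interpolation=cv2.INTER_CUBIC); cv2.drawMarker(t,(int((G[n,c][1]-q+30.5)*300/61),int((G[n,c][0]-r+30.5)*300/61)),(0,255,0),0,12); tiles.append(cv2.convertScaleAbs(t,alpha=2))
cv2.imwrite("pics/t.png",np.vstack([np.hstack(tiles[:2]),np.hstack(tiles[2:])]))
for n,z in(("ball",.32),("knob",.101)):
    print(n,tri([ray(c,G[n,c]) for c in("scene","top")]),*[atz(c,G[n,c],z) for c in("scene","top")])
def pts(v):
    x,y,a,h=v; f=lambda X,Y,Z:np.array([x+np.cos(a)*X-np.sin(a)*Y,y+np.sin(a)*X+np.cos(a)*Y,Z])
    return dict(ball=f(h-.17*np.cos(np.radians(50)),-.06,.32),knob=f(0,.103,.101),hinge=f(h,-.06,.19),piv=f(0,0,.04))
H={("hinge","scene"):(222.4,267.8),("hinge","top"):(202.5,290.2)}
def res(v):
    P=pts(v); return np.concatenate([np.array(proj(c,P[n]))-G[n,c] for n,c in G]+[(np.array(proj(c,P[n]))-H[n,c])*.3 for n,c in H])
s=least_squares(res,[.557,.117,-.35,.05]); print(s.x,s.fun); print(pts(s.x))
E
```

```text
ball scene [156.1921 246.0331] [  4   5  13  14 151]
ball top [244.5479 275.8858] [  2   3  17  16 219]
knob scene [199.9455 312.1909] [  6   5  10  15 110]
knob top [209.7207 219.3423] [  5   5  12  12 111]
ball [0.5016 0.066  0.3193] [0.502  0.0656 0.32  ] [0.5015 0.066  0.32  ]
knob [0.5989 0.2051 0.0919] [0.6022 0.1998 0.101 ] [0.5982 0.2043 0.101 ]
[ 0.5646  0.1065 -0.3499  0.0639] [-0.1789 -0.1674  0.0665  0.1308 -1.2909  0.2378 -0.7046  0.3887  0.236
 -0.2268 -0.5263  0.516 ]
{'ball': array([0.5014, 0.0657, 0.32  ]), 'knob': array([0.5999, 0.2033, 0.101 ]), 'hinge': array([0.604 , 0.0283, 0.19  ]), 'piv': array([0.5646, 0.1065, 0.04  ])}
```

View pics/t.png

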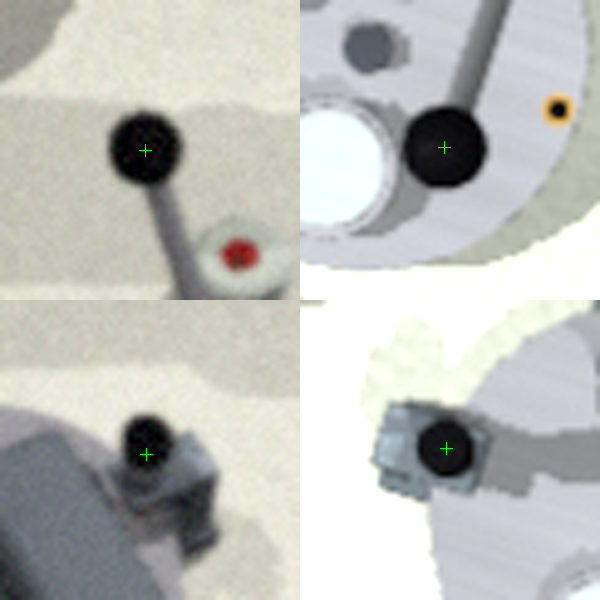

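The knob's scene centroid is about 2 px low on its dark blob, while the ball is spot on. I'll refit with that corrected and check the IK before the first move.

```bash
cat >> h.py <<'E'
from scipy.optimize import least_squares
G={("ball","scene"):(156.2,246.0),("ball","top"):(244.5,275.9),("knob","scene"):(198.2,312.3),("knob","top"):(209.7,219.3)}
def pts(v,th=0):
    x,y,a,h=v; f=lambda X,Y,Z:np.array([x+np.cos(a)*X-np.sin(a)*Y,y+np.sin(a)*X+np.cos(a)*Y,Z]); b=np.radians(50)-th
    return dict(ball=f(h-.17*np.cos(b),-.06,.19+.17*np.sin(b)),knob=f(0,.103,.101),hinge=f(h,-.06,.19))
def res(v):
    P=pts(v); return np.concatenate([np.array(proj(c,P[n]))-G[n,c] for n,c in G])
V=least_squares(res,[.56,.11,-.35,.06]).x; A=V[2]
def down(yaw): # tool x axis at yaw, z down
    c,s=np.cos(yaw),np.sin(yaw); return R.from_matrix(np.array([[c,s,0],[s,-c,0],[0,0,-1]])).as_quat()
up=np.array([0,0,1.])
E
python3 - <<'E'
from h import *
np.set_printoptions(precision=4,suppress=True)
print(V,res(V)); print(pts(V))
for y in(A,A+np.pi):
  for th in (0,.6,1.2): print("ball",y,th,manip.inverse_kinematics(pts(V,th)["ball"]+up*.18,down(y)))
  print("above",manip.inverse_kinematics(pts(V)["ball"]+up*.25,down(y)))
for y in(A+np.pi/2,A-np.pi/2):print("knob",y,manip.inverse_kinematics(pts(V)["knob"]+up*.18,down(y)))
E
```

```text
[ 0.5637  0.1073 -0.344   0.065 ] [-0.1675  0.0003 -0.0845  0.0816 -0.095  -0.0304 -0.0728  0.0314]
{'ball': array([0.5018, 0.0658, 0.3202]), 'knob': array([0.5984, 0.2043, 0.101 ]), 'hinge': array([0.6047, 0.0289, 0.19  ])}
ball -0.34401696748868005 0 [-1.3874  0.0958  1.237   1.8985 -0.0966  1.2132 -2.0326]
ball -0.34401696748868005 0.6 [-1.5005  0.0581  1.2541  2.1026 -0.0647  1.0218 -2.1279]
ball -0.34401696748868005 1.2 [-1.3078  0.4353  1.2369  2.2031 -0.55    0.8667 -1.6393]
above [-1.0412  0.0001  0.8006  1.779  -0.0001  1.3625 -2.1554]
ball 2.797575686101113 0 [-0.9254  0.0561  0.7098  1.8855 -0.039   1.2138  1.024 ]
ball 2.797575686101113 0.6 [-0.9293  0.0391  0.6314  2.0869 -0.027   1.0233  0.9426]
ball 2.797575686101113 1.2 [-0.8397  0.2109  0.5884  2.1864 -0.165   0.7858  1.0823]
above [-0.9702  0.0035  0.7289  1.7766 -0.0024  1.3624  0.986 ]
knob 1.2267793593062164 [-0.9475  0.5927  0.7133  1.8399 -0.4887  0.8922 -0.3469]
knob -1.9148132942835767 [-0.472   0.487   0.054   1.8109 -0.0338  0.8446  2.3958]
```

The fit residuals are under 0.2 px. Next I approach the ball and take hold of it.

```bash
python3 - <<'E'
from h import *
np.set_printoptions(precision=4,suppress=True)
q=down(A+np.pi); b=pts(V)["ball"]
print(status.get_force())
manip.reach(b+up*.25,q); manip.gripper_to(.56)
print(status.get_force(),status.get_joint_pos())
print(manip.move_l(b+up*.18,velocity=.1,f_stop=8), status.get_tcp_pos()-b)
manip.gripper_to(0,squeeze=45)
print(status.get_finger_gap()*94,status.get_force(),status.get_time())
for c in("scene","top"): cv2.imwrite(f"pics/{c}1.png",cams.grab_frame(c)[:,:,::-1])
a=cv2.imread("pics/scene1.png")[60:300,130:410];b=cv2.imread("pics/top1.png")[100:340,150:430];cv2.imwrite("pics/c1.png",cv2.convertScaleAbs(cv2.resize(np.hstack([a,b]),(800,343)),alpha=1.6))
E
```

```text
[ 0.2188  0.1827 -0.1047]
[-0.2111  0.6441  0.3542] [-0.9702  0.0035  0.7289  1.7766 -0.0024  1.3624  0.9859]
False [ 0.0002 -0.      0.1805]
33.17199377892456 [1.7585 5.2111 1.5499] 5.4
```

View pics/c1.png

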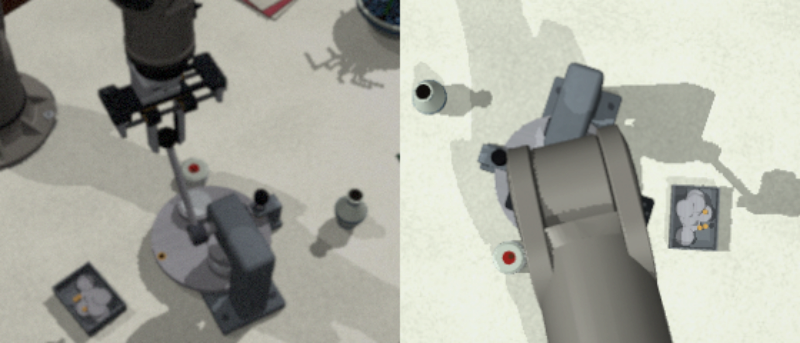

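The picture shows the ball between the pads, with a 33 mm gap. The long side of the gripper body lies along the jaw axis. Now I swing the handle down its arc.

```bash
python3 - <<'E'
from h import *
np.set_printoptions(precision=3,suppress=True)
for th in (.2,.4,.6,.8,1.0,1.12,1.2,1.22):
    hit=manip.move_l(pts(V,th)["ball"]+up*.18,velocity=.12,f_stop=30 if th>1.1 else 40)
    print(th,hit,status.get_tcp_pos()-pts(V,th)["ball"],status.get_force(),status.get_finger_gap()*94)
    if hit: break
manip.pause(.3)
print(status.get_force(),status.get_time())
m=cams.grab_frame("scene");cv2.imwrite("pics/scene2.png",m[:,:,::-1])
print("exp px",proj("scene",pts(V,1.2)["ball"]))
cv2.imwrite("pics/c2.png",cv2.convertScaleAbs(cv2.resize(m[100:300,150:350,::-1],(600,600)),alpha=1.6))
E
```

```text
0.2 False [0.   0.   0.18] [2.136 3.085 4.19 ] 33.199308037188246
0.4 False [0.   0.   0.18] [2.343 3.876 4.88 ] 33.6044899153725
0.6 False [0.   0.   0.18] [1.342 3.499 7.749] 33.12625147276416
0.8 False [0.   0.   0.18] [1.329 3.657 7.197] 33.31418624387584
1.0 False [0.   0.   0.18] [-0.638  4.107  9.588] 33.444558301518114
1.12 False [0.   0.   0.18] [-0.728  4.299  9.029] 33.509784011870195
1.2 False [0.   0.   0.18] [0.527 4.316 9.344] 33.08905511086557
1.22 False [0.   0.   0.18] [-1.258  4.669  9.036] 33.292385504849314
[-1.311  2.702  9.686] 8.8
exp px [np.float64(186.03704643618357), np.float64(240.81342961516637)]
```

View pics/c2.png

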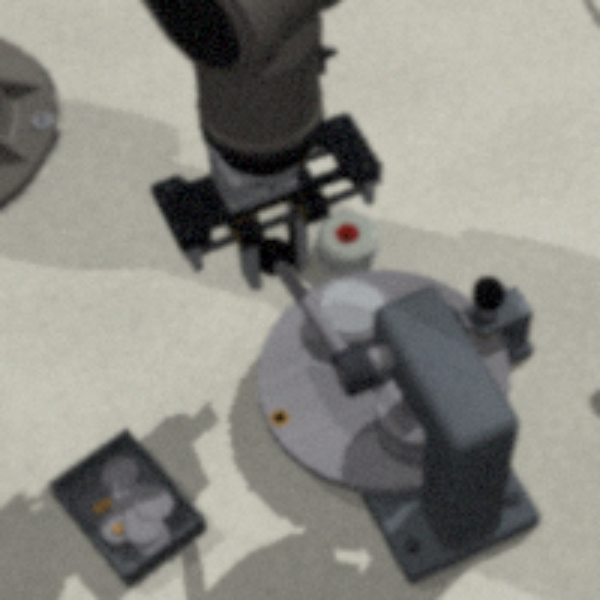

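The ball is at about (185,242) in scene, against (186,241) expected at the stop. The force has not risen, though, so I press on until it does.

```bash
python3 - <<'E'
from h import *
np.set_printoptions(precision=3,suppress=True)
manip.gripper_to(0,squeeze=60)
for th in (1.24,1.26,1.28,1.3,1.32):
    hit=manip.move_l(pts(V,th)["ball"]+up*.18,velocity=.05,f_stop=12)
    F=np.mean([status.get_force() for _ in range(10)],0)
    print(th,hit,F,status.get_finger_gap()*94)
    if hit or F[2]>20: break
manip.pause(.3); print(status.get_force(),status.get_time())
m=cams.grab_frame("scene");cv2.imwrite("pics/c3.png",cv2.convertScaleAbs(cv2.resize(m[140:240,200:300,::-1],(600,600)),alpha=1.6))
E
```

```text
1.24 False [-2.807  4.718 13.551] 33.30283929936978
1.26 False [-9.627  1.472 36.756] 32.8311144258344
[-9.571  2.132 37.41 ] 9.8667
```

View pics/c3.png

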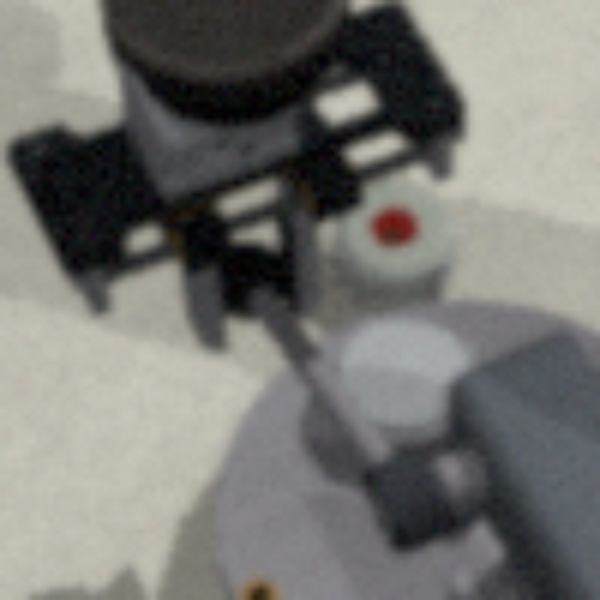

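The force jumped to 37 N, so the handle is at its stop, held for over 0.3 s. Next I follow the arc back up, let go and retreat.

```bash
python3 - <<'E'
from h import *
np.set_printoptions(precision=3,suppress=True)
for th in (1.2,1.0,.8,.6,.4,.2,.08,.04,.02,.0):
    manip.move_l(pts(V,th)["ball"]+up*.18,velocity=.12)
    F=np.mean([status.get_force() for _ in range(5)],0)
    print(th,F)
    if th<.1 and F[2]<0: break
manip.gripper_to(.56); manip.pause(.3)
print(status.get_force(),status.get_finger_gap()*94)
print(manip.move_l(status.get_tcp_pos()+up*.07,velocity=.12,f_stop=6))
manip.pause(.4); print(status.get_force(),status.get_time())
m=cams.grab_frame("scene");cv2.imwrite("pics/scene4.png",m[:,:,::-1])
g=m[145:170,232:262].max(2);print(cams.mark_of("handle_ball","scene")[:1],proj("scene",pts(V,.06)["ball"]))
a=m[100:300,150:350,::-1];cv2.imwrite("pics/c4.png",cv2.convertScaleAbs(cv2.resize(a,(600,600)),alpha=1.6))
k=pts(V)["knob"]
for y in(A+np.pi/2,A-np.pi/2):print(manip.inverse_kinematics(k+up*.28,down(y)),manip.inverse_kinematics(k+up*.18,down(y)))
E
```

```text
1.2 [2.708 1.094 9.377]
1.0 [ 7.738 -0.461  7.934]
0.8 [ 9.035 -0.259  3.357]
0.6 [8.554 1.707 1.507]
0.4 [ 8.261  4.698 -0.542]
0.2 [2.768 5.49  1.642]
0.08 [-9.871  8.367 14.761]
0.04 [-14.691  12.775  -1.338]
[-0.47  -0.801 -0.052] 52.46166761820457
False
[ 0.556 -0.204 -0.244] 14.8667
[{'pixel': [156.3, 247.6], 'score': 0.77}] [np.float64(155.51441495733877), np.float64(244.74195161742315)]
[-1.016  0.482  0.801  1.763 -0.391  1.063 -0.422] [-0.976  0.609  0.758  1.841 -0.524  0.903 -0.316]
[-0.858  0.423  0.568  1.755 -0.259  1.039  2.599] [-0.801  0.534  0.498  1.832 -0.328  0.858  2.653]
```

View pics/c4.png

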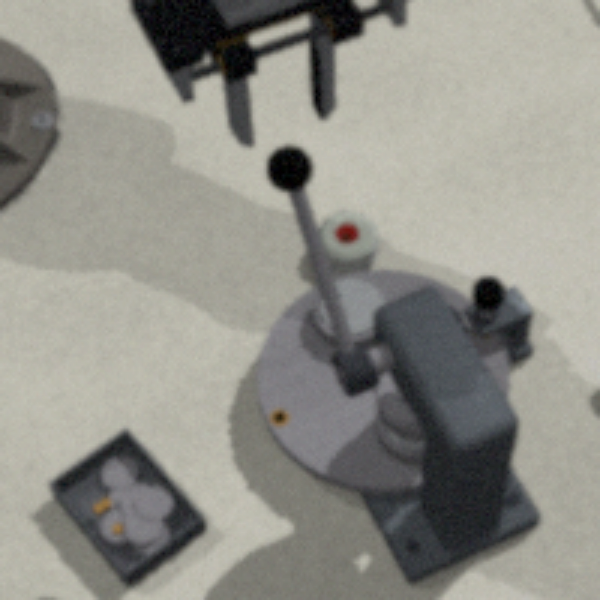

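The ball is at (156,247), the same as at the start, so the handle is up and free. Next I go over the knob at height and then straight down, with the elbow on the left, away from the ball.

```bash
python3 - <<'E'
from h import *
np.set_printoptions(precision=3,suppress=True)
k=pts(V)["knob"]; q=down(A+np.pi/2)
manip.reach(k+up*.46,q); print(status.get_joint_pos())
manip.move_l(k+up*.25,velocity=.15,f_stop=10)
print(status.get_joint_pos(),status.get_force(),status.get_time())
for c in("scene","top"): cv2.imwrite(f"pics/{c}5.png",cams.grab_frame(c)[:,:,::-1])
a=cv2.imread("pics/scene5.png")[60:300,150:430];b=cv2.imread("pics/top5.png")[100:340,110:390];cv2.imwrite("pics/c5.png",cv2.convertScaleAbs(cv2.resize(np.hstack([a,b]),(800,343)),alpha=1.6))
E
```

```text
[-1.039  0.327  0.817  1.531 -0.241  1.387 -0.548]
[-0.962  0.495  0.723  1.788 -0.382  1.002 -0.433] [-0.712  0.682 -0.027] 17.9333
```

View pics/c5.png

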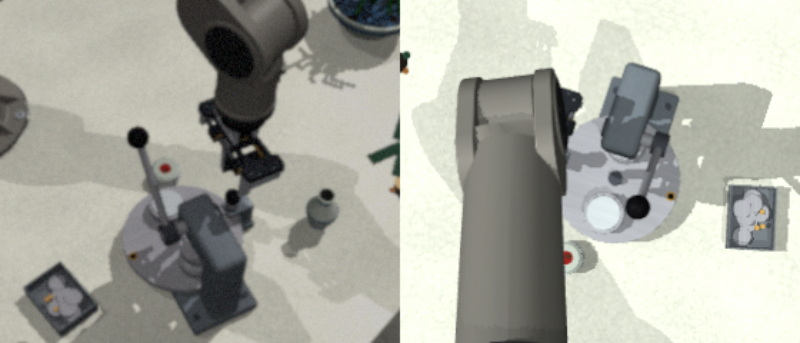

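The jaws straddle the knob, and the forearm is well clear of the ball, head and vase. Next I go down, grip and pull.

```bash
python3 - <<'E'
from h import *
np.set_printoptions(precision=3,suppress=True)
k=pts(V)["knob"]
F=lambda:np.mean([status.get_force() for _ in range(6)],0)
print(manip.move_l(k+up*.18,velocity=.08,f_stop=8),F())
manip.gripper_to(0,squeeze=60); print("gap",status.get_finger_gap()*94,F())
for d in(.004,.008,.0105,.012,.013,.014,.015,.016):
    manip.move_l(k+up*(.18+d),velocity=.03)
    f=F(); print(d,status.get_tcp_pos()[2]-.281,f,status.get_finger_gap()*94)
    if f[2]<-22: break
manip.pause(.5); print(F(),status.get_time())
for c in("scene","top"): cv2.imwrite(f"pics/{c}6.png",cams.grab_frame(c)[:,:,::-1])
a=cv2.imread("pics/scene6.png")[60:300,150:430];b=cv2.imread("pics/scene6.png")[170:230,280:350];cv2.imwrite("pics/c6.png",cv2.convertScaleAbs(np.hstack([cv2.resize(a,(400,343)),cv2.resize(b,(400,343))]),alpha=1.6))
E
```

```text
False [-0.141  0.41   0.304]
gap 27.53934805432701 [-5.382  0.798  5.331]
0.004 0.003698391292613068 [-4.614  2.441 -6.961] 27.167993768579045
0.008 0.007852758135779125 [-5.104  3.549 -7.816] 27.076305469585428
0.0105 0.01036680857757638 [-5.243  3.927 -9.009] 27.906485379597193
0.012 0.011773213375593339 [-4.38   4.656 -9.982] 27.162900292630752
0.013 0.012351930568851921 [ -2.079   5.603 -18.266] 27.29279198297405
0.014 0.012497139287284464 [  4.376   5.586 -33.22 ] 27.50514983663507
[  4.154   5.756 -31.842] 21.6583
```

View pics/c6.png

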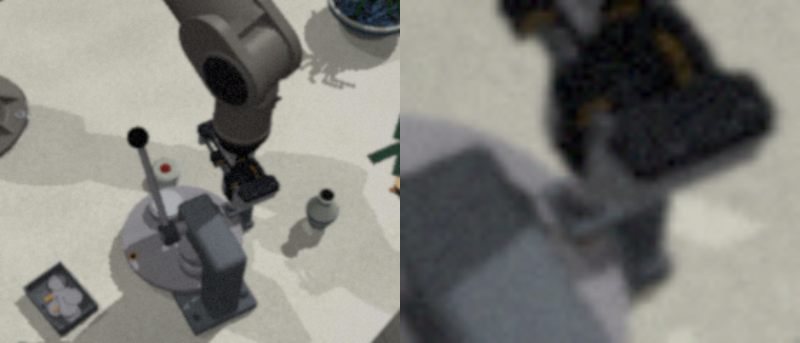

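The spring force rose to about 10 N at 11.8 mm and then stiffened sharply, so the pin is at its stop. I ease the excess pull, check for creep and hand in.

```bash
python3 - <<'E'
from h import *
np.set_printoptions(precision=3,suppress=True)
k=pts(V)["knob"]; F=lambda:np.mean([status.get_force() for _ in range(6)],0)
manip.move_l(k+up*.1933,velocity=.03)
for _ in range(2): manip.pause(.4); print(F(),status.get_tcp_pos()[2]-.281,status.get_finger_gap()*94)
cams.grab_frame("scene");print(cams.mark_of("handle_ball","scene")[:1],status.get_time())
if F()[2]<-12: manip.job_done(); print("handed in")
E
```

```text
[  1.242   5.265 -22.43 ] 0.012404865489614947 27.5974198187518
[  0.507   6.153 -22.468] 0.012419679120734384 27.251817276406605
[{'pixel': [152.6, 246.3], 'score': 0.77}] 22.9083
the job is handed in; nothing more can be done
handed in
```

I made the first pressing and handed the job in with the gripper still holding the index pin up; no verdict is reported to me.

- **Pressing:** I gripped the handle ball and swung it down its arc until the force jumped from about 10 N to 37 N at the stop. I held it there for over 0.3 s, brought it back up and let go. With the gripper clear, the ball showed at about (156, 247), the same as at the start.
- **Index pin:** I gripped the knob at 60 N and pulled it straight up. The spring force reached about 10 N at 11.8 mm of lift and then stiffened sharply, which marks the stop. At hand-in the lift was 12.4 mm with a steady 22 N pull, and I saw no slip.
- **Surroundings:** The last picture I viewed showed the tray and vase where they were. The badges were partly hidden in that view and I saw no change in them. The die plate looked unturned, but I did not measure it.

**Checks that disagreed:**
- The stop came about 0.05 rad later than my fitted geometry predicted, so I pressed until the force confirmed it.
- The last network mark for the ball, (152.6, 246.3), was 3 to 4 px above the earlier one. I put this down to network scatter, as nothing was touching the handle and the ball looked at rest in the last picture.

The job took about 23 s of the 54 s allowed.

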